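# Feel round the lunchbox seal

## Task

The pale grey seal in the rim of the open blue lunchbox has just been pushed back in after washing: with the fingers closed, run the fingertips lightly along it to feel that it is seated. Start on the left at the end nearest the hinge, follow the left side to the front, go round the corner, along the front, round the other corner and up the right side to the hinge end, then lift away. Touch gently and do it in one stroke without lifting off the seal on the way; do not push or lift the lunchbox, leave its lid open and leave the things in and around it where they are.

Things in the scene. Friction and masses are not known exactly. Their poses are not given: they have to be found in the camera images.
- bento: open blue lunchbox, loose, about 0.9 kg: a tub with a 16 mm wide flange, over all 146 mm (x) by 206 mm (y), flange top 59.5 mm above the bench. Origin: centre of its underside; z up, -x its front (towards the robot), +y its left as the robot sees it, +x the hinge side; within 0.45 rad of square to the robot. Food and cup inside lie below the flange. Slides if pushed sideways with over 7 N.
- seal: pale grey silicone seal in the middle of the flange, same origin and axes as the lunchbox: a closed rounded rectangle 7 mm wide, centreline 130 mm (x) by 190 mm (y), corner radius 22 mm, top 63.5 mm above the bench, 4 mm proud of the flange. Springy: gives about 1 mm for each 2.5 N, at most 3.5 mm. A light touch is some 1 to 8 N, over 20 N too hard.
- bento_lid (a joint): the lunchbox's lid on its hinge behind the flange; 0: thrown right back, sloping down to the bench on the +x side, reaching 135 mm beyond the hinge, all of it lower than the seal; grows (rad) as it is raised
- snack_cup: green silicone cup with three small tomatoes, 66 mm wide, 38 mm high, loose in the left compartment of the lunchbox, its rim 44 mm above the bench; origin at the centre of its underside
- bottle: stainless steel drink bottle with black cap, 70 mm across, 255 mm high, upright on the bench to the left of the lunchbox; origin at the centre of its underside
- spoon: bamboo spoon lying on the bench between the robot and the lunchbox, 153 mm long, bowl 40 mm wide, 11 mm high; origin under it 8 mm from the middle, x along it towards the bowl
- ramekin: white ceramic ramekin, 88 mm across, 46 mm high, on the bench beside the lunchbox; origin at the centre of its underside
- mandarin: orange mandarin, 65 mm across, 51 mm high, on the bench beside the lunchbox; origin at the centre of its underside
- jar: small amber glass jar with a red lid, 58 mm across, 72 mm high, on the bench beside the lunchbox; origin at the centre of its underside
- seal_start (a point): point on the centreline of the seal's top, at the left end of the hinge side: 45 mm to +x of the lunchbox's centre, 95 mm to +y
- seal_left (a point): point on the centreline of the seal's top, on the left side
- seal_corner_l (a point): point on the centreline of the seal's top, at the front left corner
- seal_front_l (a point): point on the centreline of the seal's top, on the left half of the front
- seal_front_r (a point): point on the centreline of the seal's top, on the right half of the front
- seal_corner_r (a point): point on the centreline of the seal's top, at the front right corner
- seal_right (a point): point on the centreline of the seal's top, on the right side
- seal_end (a point): point on the centreline of the seal's top, at the right end of the hinge side: 45 mm to +x of the lunchbox's centre, 95 mm to -y

How it is judged:
On the way, in this order (a step that is already met when the one before it is completed fails the run):
1. the closed fingertips touch the seal at the left end of the hinge side (contact force between the fingers and seal above 0.2 N and horizontal distance between the grasp point and seal_start below 0.025 m), for 0.25 s.
2. the closed fingertips touch the seal on the left side (contact force between the fingers and seal above 0.2 N and horizontal distance between the grasp point and seal_left below 0.025 m), for 0.25 s.
3. the closed fingertips touch the seal at the front left corner (contact force between the fingers and seal above 0.2 N and horizontal distance between the grasp point and seal_corner_l below 0.025 m), for 0.25 s.
4. the closed fingertips touch the seal on the left half of the front (contact force between the fingers and seal above 0.2 N and horizontal distance between the grasp point and seal_front_l below 0.025 m), for 0.25 s.
5. the closed fingertips touch the seal on the right half of the front (contact force between the fingers and seal above 0.2 N and horizontal distance between the grasp point and seal_front_r below 0.025 m), for 0.25 s.
6. the closed fingertips touch the seal at the front right corner (contact force between the fingers and seal above 0.2 N and horizontal distance between the grasp point and seal_corner_r below 0.025 m), for 0.25 s.
7. the closed fingertips touch the seal on the right side (contact force between the fingers and seal above 0.2 N and horizontal distance between the grasp point and seal_right below 0.025 m), for 0.25 s.
8. the closed fingertips touch the seal at the right end of the hinge side (contact force between the fingers and seal above 0.2 N and horizontal distance between the grasp point and seal_end below 0.025 m), for 0.25 s.
At the end, for the whole second after the job is handed in: the fingertips have touched the seal in order, left hinge end, left side, front, right side, hinge end (eight points, each passed within 25 mm while touching, 0.25 s); the lunchbox is flat within 15 mm of where it was, lid open (under 0.1 rad), all else within 20 mm of where it was (distance of bento from where it was at the start of the episode below 0.015 m and angle between bento's own z axis and vertical below 0.05 rad and linear speed of bento below 0.02 m/s and value of joint bento_lid below 0.1 rad and distance of each of snack_cup, bottle, spoon, ramekin, mandarin, jar from where it was at the start of the episode below 0.02 m).
It fails at once if the lunchbox is pressed harder than 20 N (contact force between the fingers and bento above 20 N).
It fails at once if the lunchbox is shoved or lifted by more than 15 mm or tipped (distance of bento from where it was at the start of the episode above 0.015 m or angle between bento's own z axis and vertical above 0.1 rad).
It fails at once if the fingertips are lifted about 10 to 30 mm off the seal somewhere along the way (height (world z) of the grasp point between 0.0925 and 0.112 m and (horizontal distance between the grasp point and seal_left below 0.02 m or horizontal distance between the grasp point and seal_corner_l below 0.02 m or horizontal distance between the grasp point and seal_front_l below 0.02 m or horizontal distance between the grasp point and seal_front_r below 0.02 m or horizontal distance between the grasp point and seal_corner_r below 0.02 m or horizontal distance between the grasp point and seal_right below 0.02 m)).
It fails at once if the lid is swung (value of joint bento_lid above 0.3 rad).
It fails at once if something in or beside the lunchbox is moved more than 20 mm, lifted or knocked over (distance of any of snack_cup, bottle, spoon, ramekin, mandarin, jar from where it was at the start of the episode above 0.02 m or angle between any of snack_cup, bottle, spoon, ramekin, mandarin, jar's own z axis and vertical above 0.3 rad).
It also fails if it takes over 61 s, if anything falls off the work surface, if the arm or the gripper's body presses on something with over 40 N, if the wrist force passes 120 N, or if a joint passes its speed limit or range.

## Robot

A 7-joint arm with a two-finger parallel gripper is mounted at the origin on the work surface. World frame = base frame: x ahead of the robot, y to its left, z up, the work surface at z = 0. Lengths are in m, angles in rad, forces in N, time in s.
With the tool pointing down it reaches from about 0.375 to 0.925 m from the base axis. Payload 3.1 kg.
Tool frame: the origin (TCP) lies between the finger pads; the fingertips stand 14 mm ahead of it and the grasp point (between the pads) lies 5 mm behind it; y points along the fingers, x is the direction in which the jaws open and shut, and the axes are right-handed (so a half turn about y gives the same grasp; the last joint's range is limited). The gripper opens to 85 mm and grips with 20 to 120 N. Pads are 22 mm wide; open, the fingers measure 114 mm over their backs; the gripper's body (76 mm by 85 mm) begins 54 mm behind the grasp point. The pads swing forward as they close: fully open they stand 13 mm farther back than shut.
Start: joints at [1.143, 0.383, 0.044, 1.598, -0.018, 1.161, -0.05], TCP at [0.211, -0.615, 0.245] pointing down, gripper open.
Joint ranges: [-2.61, 2.61], [-0.41, 2.15], [-1.48, 1.57], [0, 2.5], [-1.57, 4.71], [0.05, 1.97], [-2.85, 2.85]. Speed limits (rad/s): [2.79, 2.79, 3.14, 3.14, 3.14, 3.14, 3.14].

## Interface

Orientations are given as a rotation vector (axis times angle).
In Python, from plant import move_pose, servo_line, movej, command_gripper, hold, ik, observe, get_image, calibration, MotionError, job_done, recognise gives the robot as it stands. The module is installed in compiled form; this text tells all that it offers. Calls block until the motion is done:
- move_pose(position, orientation): joint-space move of the TCP to a pose.
- servo_line(position, rate=0.15, orientation=None, f_stop=None): straight line of the TCP; orientation=None keeps the orientation; rate is the mean speed in m/s. With f_stop (N) it stops when the force on the tool has changed by that much, and returns True; else False.
- movej(angles): joint-space move.
- command_gripper(opening, strength=None): finger opening in m; strength is the grip in N (None keeps the last); returns when the fingers have stopped.
- hold(seconds).
- ik(position, orientation): joint angles nearest the present ones, or None.
- observe(): the state.
- get_image(name): name is "scene" or "side" or "wrist"; returns the picture (400x640x3 uint8, blue, green, red); there is no depth.
- calibration(name): a dict with "intrinsics" (3x3 intrinsics, pixels), "R" (3x3) and "t" (3): a world point X has camera coordinates R X + t; the wrist camera has in their place "hand_eye" (4x4, takes a point from camera to tool coordinates, whose origin is the TCP and whose axes are the tool frame's). Camera axes: x right, y down, z forward; pixel columns grow to the right and rows downward; lengths in m; the calibration is good to about 2 mm. A picture is of the moment at which its call begins: read the wrist's pose just before it. calibration takes no time and is no camera call.
A pose or a line that the arm cannot do raises MotionError and nothing moves.
- job_done(): hands the job in, once; it reports no verdict.
Trained networks look in the newest picture that a camera, given by its name, has taken for a name from the list of things; names that differ only in an ending like _2 or _b are one class to them, and where a whole thing is asked for, a point or a joint stands for the part that bears it (a point fixed in the world has none). Each returns a list of dicts, best first, with "conf" (0 to 1); they miss things now and then, are a little off and sometimes report something else, mostly with a low value. They report only what shows in the picture. A call takes as long as a camera call.
- recognise(camera, target): "position" ([x, y, z] in m, in world coordinates, good to about 4 mm: the middle of the surface that is visible of it).
The state is a dict: "clock": time; "qpos": joint angles; "qd": joint speeds; "joint_torque": joint torques, N m; "position": TCP position; "orientation": TCP orientation; "ft_force": force on the tool from outside, world axes, zero at the start; "torque": the same for the moment, N m; "finger_gap": finger opening in m.
Only numpy, scipy, OpenCV 4.12 (cv2) and the standard library are available. Lean on these libraries where they do the work, as an engineer would, in place of code of your own. Each camera call takes 0.05 s, during which the arm holds its last target.

## Working session

There is one attempt and no reset: what is moved stays moved. The work goes in short steps, each a Python script; the robot and the scene stay as the last script left them, time stands still between calls to the robot, and variables do not carry over. Pictures are saved under pics/ and viewed, and the job is handed in when it is done.

```bash
mkdir -p pics
python3 - <<'E'
from plant import *
import cv2, numpy as np
o=observe(); print(o)
for n in ("scene","side","wrist"):
    im=get_image(n); cv2.imwrite(f"pics/{n}0.png",im)
    c=calibration(n); print(n,{k:np.round(np.array(v),4).tolist() for k,v in c.items()})
    if n!="wrist":
        for t in ["bento","seal","seal_start","seal_end","seal_corner_l","seal_corner_r","seal_front_l","seal_front_r","seal_left","seal_right"]:
            r=recognise(n,t); print(t,[(np.round(d["position"],4).tolist(),round(d["conf"],2)) for d in r[:2]])
print(observe()["clock"])
E
```

```text
{'clock': 0.0, 'qpos': array([ 1.14320311,  0.38382843,  0.04382341,  1.59960236, -0.01789557,
        1.16119625, -0.04986877]), 'qd': array([-0.00117049,  0.00010831,  0.00017754, -0.00089809,  0.00040186,
       -0.00071931, -0.00090555]), 'joint_torque': array([-3.50030609e-05, -4.33457744e+01,  1.02467459e+00, -2.49512064e+01,
        1.06074993e-02,  1.13341937e-02,  8.86959924e-06]), 'position': array([ 0.21020385, -0.61410196,  0.24387805]), 'orientation': array([-1.34594859,  0.96446469, -0.96077419]), 'ft_force': array([-0.98861293, -0.43615088,  0.74867771]), 'torque': array([0.06295335, 0.03462577, 0.01485622]), 'finger_gap': 0.08532223774414363}
scene {'intrinsics': [[496.0521, 0.0, 332.2118], [0.0, 496.0521, 198.5471], [0.0, 0.0, 1.0]], 'R': [[-0.6553, 0.7552, 0.0185], [0.6047, 0.5391, -0.5863], [-0.4527, -0.373, -0.8099]], 't': [0.2838, -0.3571, 1.6875]}
bento [([0.6349, -0.0362, 0.0332], 0.66), ([0.5512, -0.0403, 0.063], 0.38)]
seal [([0.5491, -0.0405, 0.062], 0.67)]
seal_start [([0.6366, -0.0413, 0.0308], 0.68)]
seal_end [([0.6381, -0.0399, 0.0316], 0.85)]
seal_corne
[... 630 characters left out ...]
0.56)]
seal [([0.5394, -0.0765, 0.0628], 0.63), ([0.5901, -0.0574, 0.0385], 0.56)]
seal_start [([0.5837, -0.0516, 0.0357], 0.63)]
seal_end [([0.5834, -0.0504, 0.0341], 0.89)]
seal_corner_l [([0.5883, -0.0531, 0.04], 0.93)]
seal_corner_r [([0.5883, -0.0531, 0.04], 0.93)]
seal_front_l [([0.5931, -0.0548, 0.038], 0.84)]
seal_front_r [([0.5931, -0.0548, 0.038], 0.84)]
seal_left [([0.5916, -0.0563, 0.0356], 0.89)]
seal_right [([0.5933, -0.0545, 0.0359], 0.64)]
wrist {'intrinsics': [[280.4706, 0.0, 322.7716], [0.0, 280.4706, 201.0366], [0.0, 0.0, 1.0]], 'hand_eye': [[1.0, -0.0004, -0.0003, 0.0007], [0.0002, -0.2989, 0.9543, -0.1293], [-0.0005, -0.9543, -0.2989, 0.0771], [0.0, 0.0, 0.0, 1.0]]}
1.15
```

View pics/scene0.png

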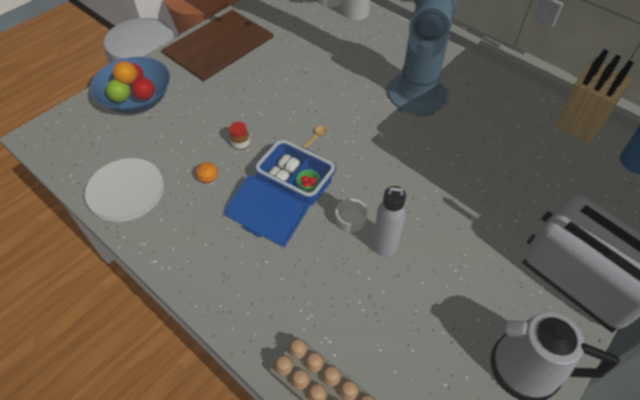

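View pics/side0.png

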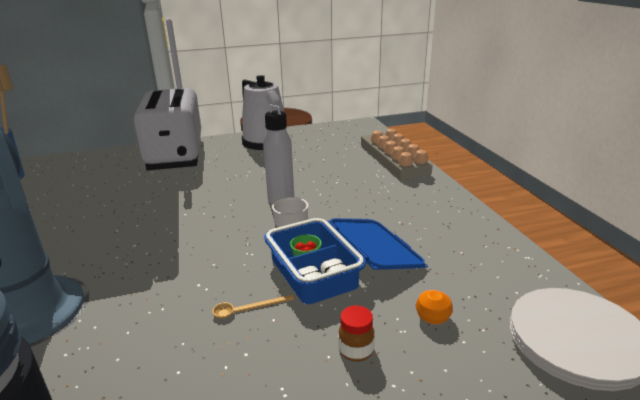

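```bash
cat > h.py <<'E'
import numpy as np, cv2
from scipy.optimize import least_squares
from scipy.spatial.transform import Rotation as Rn
def backproj(uv,K,R,t,z):
    d=np.c_[(uv[:,0]-K[0,2])/K[0,0],(uv[:,1]-K[1,2])/K[1,1],np.ones(len(uv))]
    C=-R.T@t; w=d@R; s=(z-C[2])/w[:,2]
    return C+w*s[:,None]
def proj(X,K,R,t):
    c=X@R.T+t; return c[:,:2]/c[:,2:]*[K[0,0],K[1,1]]+[K[0,2],K[1,2]]
def cam_pose(cal,o=None):
    K=np.array(cal["intrinsics"])
    if "R" in cal: return K,np.array(cal["R"]),np.array(cal["t"])
    T=np.eye(4);T[:3,:3]=Rn.from_rotvec(o["orientation"]).as_matrix();T[:3,3]=o["position"]
    M=np.linalg.inv(T@np.array(cal["hand_eye"])); return K,M[:3,:3],M[:3,3]
def sd(p,hx=.065,hy=.095,r=.022):
    q=np.abs(p)-[hx-r,hy-r]
    return np.linalg.norm(np.maximum(q,0),axis=1)+np.minimum(q.max(1),0)-r
def loc(P,x): 
    c,s=np.cos(x[2]),np.sin(x[2]); return (P[:,:2]-x[:2])@np.array([[c,-s],[s,c]])
def fit(P,x0,sc=.003):
    for k in (.03,.015,.008,.006):
        m=np.abs(sd(loc(P,x0)))<k
        x0=least_squares(lambda x:sd(loc(P[m],x)),x0,loss="soft_l1",f_scale=sc).x
    return x0,m.sum(),np.sqrt(np.mean(sd(loc(P[m],x0))**2))
def path_pts(x,L):  # local->world
    c,s=np.cos(x[2]),np.sin(x[2]); return L@np.array([[c,s],[-s,c]])+x[:2]
def outline(n=40):
    a=[]
    for cx,cy,a0 in((.043,.073,0),(-.043,.073,90),(-.043,-.073,180),(.043,-.073,270)):
        th=np.radians(np.linspace(a0,a0+90,10)); a.append(np.c_[cx+.022*np.cos(th),cy+.022*np.sin(th)])
    return np.vstack(a)
def mask(im,thr=150):
    b=im.astype(int); return (b.min(2)>thr)&((b.max(2)-b.min(2))<45)
E
cat > f0.py <<'E'
from h import *
from plant import calibration
for n,x0,roi in(("scene",[.57,-.05,0],(245,345,130,205)),("side",[.57,-.06,0],(255,370,212,290))):
    im=cv2.imread(f"pics/{n}0.png"); K,R,t=cam_pose(calibration(n))
    m=mask(im,135); M=np.zeros_like(m); M[roi[2]:roi[3],roi[0]:roi[1]]=m[roi[2]:roi[3],roi[0]:roi[1]]
    v,u=np.nonzero(M); P=backproj(np.c_[u,v].astype(float),K,R,t,.0635)
    best=min((fit(P,[x0[0],x0[1],a]) for a in(-.3,0,.3)),key=lambda r:-r[1]); print(n,len(P),best)
    o=outline(); W=np.c_[path_pts(best[0],o),np.full(len(o),.0635)]
    s=5; big=cv2.resize(im[roi[2]-10:roi[3]+10,roi[0]-10:roi[1]+10],None,fx=s,fy=s)
    pts=((proj(W,K,R,t)-[roi[0]-10,roi[2]-10]+.5)*s).astype(np.int32)
    cv2.polylines(big,[pts],True,(0,0,255),1); cv2.imwrite(f"pics/fit_{n}0.png",big)
E
python3 f0.py
```

```text
scene 812 (array([ 0.5420552 , -0.04612155,  0.16937492]), np.int64(451), np.float64(0.0023933683519308494))
side 2430 (array([ 0.54575304, -0.04424308,  0.16912221]), np.int64(833), np.float64(0.002949625566502392))
```

```bash
python3 -c "
import cv2,numpy as np
a=cv2.imread('pics/fit_scene0.png');b=cv2.imread('pics/fit_side0.png')
print(a.shape,b.shape)
w=max(a.shape[1],b.shape[1])
f=lambda i:cv2.copyMakeBorder(i,0,0,0,w-i.shape[1],0)
c=np.vstack([f(a),f(b)]);s=600/c.shape[0];cv2.imwrite('pics/fit0.png',cv2.resize(c,None,fx=s,fy=s))"
```

```text
(475, 600, 3) (490, 675, 3)
```

View pics/fit_scene0.png

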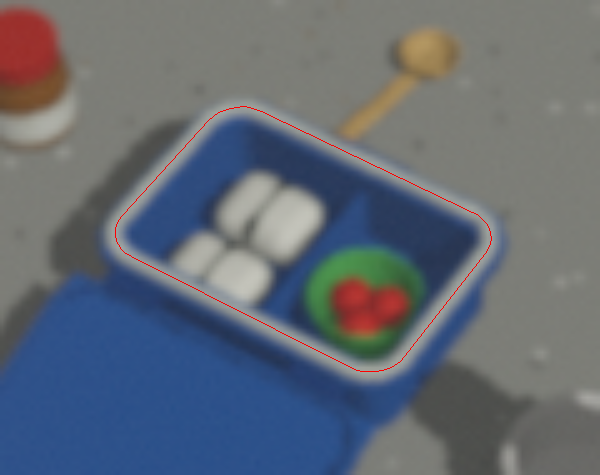

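View pics/fit_side0.png

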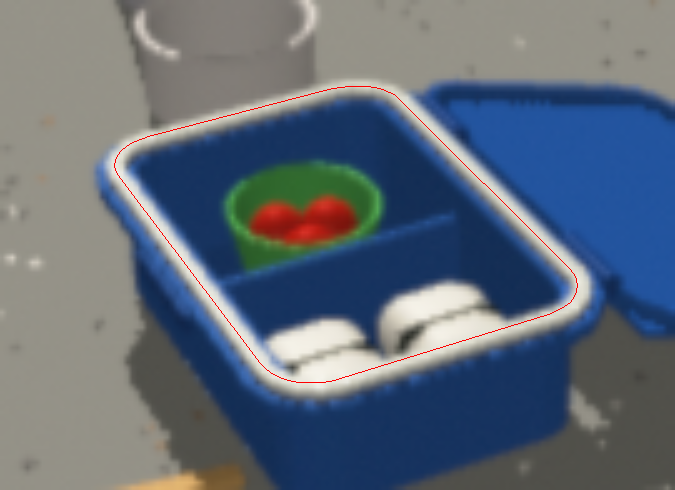

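Run:
```python
from plant import *
from h import *
o=observe(); print(Rn.from_rotvec(o["orientation"]).as_matrix().round(3))
for n in("scene","side"):
    for t in ["bottle","ramekin","jar"]:
        print(n,t,[(np.round(d["position"],3).tolist(),round(d["conf"],2)) for d in recognise(n,t)[:1]])
# candidate orientations: tool y=-z; x at yaw phi
def ori(phi):
    x=np.array([np.cos(phi),np.sin(phi),0]); y=np.array([0,0,-1.]); return Rn.from_matrix(np.c_[x,y,np.cross(x,y)]).as_rotvec()
x=np.array([.544,-.045,.169])
for phi in np.arange(-180,180,30):
    r=[ik([.53,-.03,.27],ori(np.radians(phi)))]+[ik([*p,.08],ori(np.radians(phi))) for p in path_pts(x,np.array([[.045,.095],[-.06,.09],[-.06,-.09],[.045,-.095]]))]
    print(phi,[None if a is None else a.round(2).tolist() for a in r] if phi%90==0 else [a is not None for a in r])
print(observe()["clock"])
```

```text
[[ 0.324  0.     0.946]
 [-0.946  0.     0.324]
 [-0.    -1.     0.   ]]
scene bottle [([0.567, 0.296, 0.159], 0.81)]
scene ramekin [([0.544, 0.159, 0.021], 0.9)]
scene jar [([0.56, -0.26, 0.051], 0.67)]
side bottle [([0.541, 0.258, 0.137], 0.58)]
side ramekin [([0.548, 0.169, 0.035], 0.93)]
side jar [([0.546, -0.294, 0.051], 0.96)]
-180 [[-1.16, 0.41, 1.41, 1.9, -0.43, 1.21, -2.75], [0.76, 0.88, -1.25, 1.86, 0.93, 1.14, 2.3], [-1.23, 0.83, 1.38, 2.18, -1.0, 1.04, -2.42], [-0.81, 0.95, 1.37, 2.07, -1.07, 1.13, -2.06], [-0.74, 1.1, 1.36, 1.83, -1.15, 1.27, -2.16]]
-150 [True, True, True, True, True]
-120 [True, True, True, True, True]
-90 [[0.44, 0.17, -0.51, 1.83, 0.09, 1.16, -1.67], [0.29, 0.51, -0.55, 1.88, 0.35, 0.85, -2.02], [0.38, 0.35, -0.6, 2.12, 0.29, 0.75, -1.97], [0.45, 0.38, -0.29, 2.02, 0.15, 0.76, -1.5], [0.36, 0.53, -0.26, 1.78, 0.17, 0.85, -1.56]]
-60 [True, True, True, True, True]
-30 [True, True, True, True, True]
0 [[0.52, 0.18, -0.6, 1.83, 0.11, 1.16, -0.11], [0.34, 0.53, -0.62, 1.87, 0.4, 0.86, -0.48], [0.53, 0.39, -0.77, 2.11, 0.38, 0.78, -0.48], [0.61, 0.4, -0.47, 2.01, 0.26, 0.78, -0.01], [0.56, 0.58, -0.53, 1.77, 0.36, 0.89, -0.12]]
30 [True, True, True, True, True]
60 [True, True, True, True, True]
90 [[0.65, 0.21, -0.75, 1.83, 0.15, 1.17, 1.42], [0.45, 0.58, -0.77, 1.87, 0.5, 0.9, 1.01], [0.68, 0.46, -0.95, 2.11, 0.52, 0.82, 0.98], [0.73, 0.43, -0.61, 2.01, 0.34, 0.8, 1.49], [0.6, 0.59, -0.58, 1.77, 0.4, 0.9, 1.42]]
120 [True, True, True, True, True]
150 [True, True, True, True, True]
1.45
```

```bash
cat >> h.py <<'E'
def ori(phi):
    x=np.array([np.cos(phi),np.sin(phi),0]); y=np.array([0,0,-1.]); return Rn.from_matrix(np.c_[x,y,np.cross(x,y)]).as_rotvec()
PHI=-np.pi/2+.17
E
python3 - <<'E'
from plant import *
from h import *
move_pose([.47,-.055,.25],ori(PHI))
hold(.3); o=observe(); im=get_image("wrist"); cv2.imwrite("pics/wrist1.png",im)
print(o["position"],o["ft_force"],o["clock"])
np.save("o1.npy",np.r_[o["position"],o["orientation"]])
E
```

```text
[ 0.47002959 -0.05544652  0.24995793] [-0.02021508 -0.47766341  0.70390272] 3.9583
```

View pics/wrist1.png

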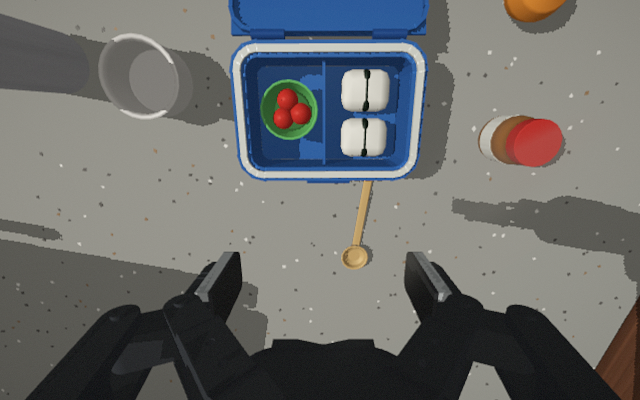

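Clear wrist view: seal spans cols 235–424, rows 42–178, nearly square to the tool; all six surroundings are clear of the path. Fitting with this view.

```bash
cat > f1.py <<'E'
from h import *
from plant import calibration
o=np.load("o1.npy"); im=cv2.imread("pics/wrist1.png"); K,R,t=cam_pose(calibration("wrist"),{"position":o[:3],"orientation":o[3:]})
m=mask(im,135); M=np.zeros_like(m); M[35:185,225:432]=m[35:185,225:432]
v,u=np.nonzero(M); P=backproj(np.c_[u,v].astype(float),K,R,t,.0635)
b=fit(P,[.544,-.045,.169]); print(b)
o=outline(); W=np.c_[path_pts(b[0],o),np.full(len(o),.0635)]
s=3; big=cv2.resize(im[25:195,215:445],None,fx=s,fy=s)
pts=((proj(W,K,R,t)-[215,25]+.5)*s).astype(np.int32)
cv2.polylines(big,[pts],True,(0,0,255),1); cv2.imwrite("pics/fit_wrist1.png",big)
E
python3 f1.py
```

```text
(array([ 0.54573676, -0.04870064,  0.17032651]), np.int64(4455), np.float64(0.0023228802416140654))
```

View pics/fit_wrist1.png

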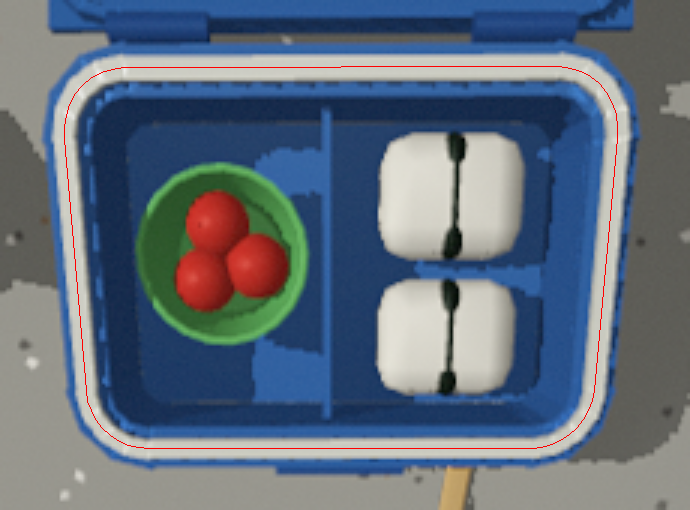

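Run:
```python
from plant import *
from h import *
X=np.array([.545,-.0475,.170]); np.save("X.npy",X)
command_gripper(0.0,20)
p=path_pts(X,np.array([[.042,.095]]))[0]
move_pose([*p,.13],ori(PHI)); hold(.4)
f=[]
for i in range(5): f.append(observe()["ft_force"]); hold(.05)
print("bias",np.mean(f,0),np.std(f,0),observe()["position"],observe()["finger_gap"],observe()["clock"])
np.save("bias.npy",np.mean(f,0))
servo_line([*p,.088],rate=.06)
print("pre",observe()["ft_force"],observe()["clock"])
r=servo_line([*p,.0745],rate=.01,f_stop=1.5)
o=observe();print(r,o["position"],o["ft_force"],o["clock"])
for i in range(4): hold(.1);o=observe();print(o["position"],o["ft_force"])
```

```text
bias [-0.07106815 -0.39913903  0.18822651] [0.2887359  0.32209327 0.64851016] [0.57029442 0.05319676 0.13006207] -9.935970451409063e-05 6.2083
pre [ 0.9185506  -0.30433155  0.31050049] 7.0583
True [0.57020864 0.05327379 0.07649319] [ 1.04131571 -0.28579386  3.23813931] 8.0917
[0.57021236 0.05327453 0.07645841] [ 1.01903569 -0.68778822  3.09200091]
[0.57020193 0.05326455 0.07639895] [ 0.24974727 -0.47432431  4.05709932]
[0.57019008 0.0532769  0.07634912] [1.39778695 0.45142931 3.54469767]
[0.57012758 0.05326821 0.07628952] [1.52379184 0.84044    2.79999471]
```

```bash
cat > stroke.py <<'E'
from plant import *
from h import *
import sys
def cl():
    a=[np.c_[np.linspace(.042,-.043,10),np.full(10,.095)]]
    th=np.radians(np.linspace(90,180,6))[1:]; a.append(np.c_[-.043+.022*np.cos(th),.073+.022*np.sin(th)])
    a.append(np.c_[np.full(15,-.065),np.linspace(.073,-.073,16)[1:]])
    th=np.radians(np.linspace(180,270,6))[1:]; a.append(np.c_[-.043+.022*np.cos(th),-.073+.022*np.sin(th)])
    a.append(np.c_[np.linspace(-.043,.044,10)[1:],np.full(9,-.095)])
    return np.vstack(a)
def run(i0,i1,z):
    X=np.load("X.npy"); b=np.load("bias.npy"); L=path_pts(X,cl()); F=3.4
    for i in range(i0,min(i1,len(L))):
        servo_line([*L[i],z],rate=.03)
        f=[]
        for k in range(3): o=observe(); f.append(o["ft_force"]-b); hold(.03)
        f=np.mean(f,0); F=.5*F+.5*f[2]
        z+=np.clip(.12*(F-3.5)/2500,-.0003,.0003)
        if f[2]>8: z+=.0006
        if f[2]<1.2: z-=.0003
        z=np.clip(z,.0745,.0785)
        print(i,f.round(1),"err mm",((o["position"]-[*L[i],z])*1e3).round(2),"z",round(z*1e3,2),round(o["clock"],1))
    return z
if __name__=="__main__":
    print(len(cl())); run(int(sys.argv[1]),int(sys.argv[2]),float(sys.argv[3]))
E
python3 stroke.py 0 6 .0763
```

```text
44
0 [0.7 0.5 3.3] err mm [-0.07  0.04 -0.03] z 76.29 8.8
1 [0.7 0.9 3.2] err mm [-0.55 -0.12 -0.08] z 76.28 9.4
2 [1.1 0.8 3. ] err mm [-0.56 -0.11 -0.11] z 76.26 9.9
3 [0.8 1.2 3.5] err mm [-0.55 -0.07 -0.11] z 76.25 10.5
4 [0.8 0.6 3.5] err mm [-0.59 -0.11 -0.14] z 76.25 11.1
5 [0.9 0.5 3.3] err mm [-0.6  -0.09 -0.13] z 76.24 11.6
```

```bash
python3 stroke.py 6 22 .07624; python3 -c "
from plant import *
import cv2
cv2.imwrite('pics/scene2.png',cv2.resize(get_image('scene')[100:260,200:440],None,fx=3,fy=3))"
```

```text
44
6 [0.7 0.5 3.2] err mm [-0.6  -0.1  -0.12] z 76.23 12.2
7 [1.3 0.7 3.5] err mm [-0.61 -0.1  -0.13] z 76.23 12.8
8 [1.  0.7 3.3] err mm [-0.59 -0.09 -0.13] z 76.22 13.3
9 [0.5 1.1 3.7] err mm [-0.61 -0.1  -0.13] z 76.22 13.9
10 [0.9 1.  2.6] err mm [-0.46 -0.08 -0.08] z 76.2 14.4
11 [1.  1.4 3.5] err mm [-0.51 -0.17 -0.1 ] z 76.18 14.9
12 [1.1 1.5 2.5] err mm [-0.41 -0.38 -0.07] z 76.15 15.4
13 [-0.1  1.4  3.3] err mm [-0.32 -0.47 -0.07] z 76.13 15.8
14 [-0.9  1.7  2.8] err mm [-0.2  -0.51 -0.05] z 76.1 16.3
15 [-0.   1.4  3.1] err mm [ 0.06 -0.77  0.03] z 76.08 16.9
16 [0.  1.5 3.6] err mm [ 0.16 -0.56  0.03] z 76.07 17.5
17 [-0.   1.8  3.5] err mm [ 0.12 -0.61  0.04] z 76.07 18.1
18 [0.2 1.3 3. ] err mm [ 0.1  -0.62  0.04] z 76.06 18.6
19 [-0.3  1.7  3.6] err mm [ 0.1  -0.61  0.03] z 76.05 19.2
20 [-0.3  1.3  3. ] err mm [ 0.1  -0.63  0.04] z 76.04 19.8
21 [-0.4  1.5  3.2] err mm [ 0.09 -0.63  0.06] z 76.02 20.4
```

View pics/scene2.png

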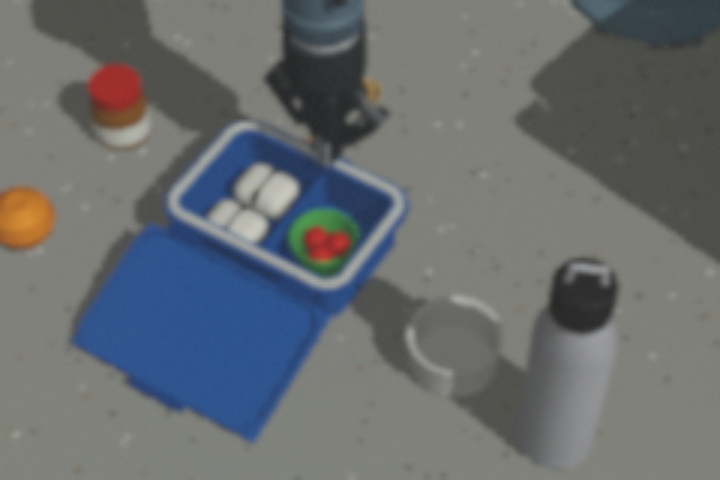

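The tip (≈ px 325,155 in this crop) rests on the front seal mid-way. The box, lid, cup and surroundings have not moved. I'm continuing to the end.

```bash
python3 stroke.py 22 44 .07602
```

```text
44
22 [0.2 1.5 3.4] err mm [ 0.07 -0.55  0.01] z 76.02 21.0
23 [-0.2  1.5  3. ] err mm [ 0.08 -0.7   0.06] z 76.0 21.6
24 [0.3 2.  3.5] err mm [ 0.07 -0.62  0.03] z 76.0 22.1
25 [-0.2  1.8  3.4] err mm [ 0.09 -0.67  0.05] z 75.99 22.7
26 [-0.1  1.8  3.2] err mm [ 0.1  -0.64  0.06] z 75.98 23.3
27 [-0.1  1.7  3.6] err mm [ 0.08 -0.68  0.05] z 75.98 23.9
28 [0.1 2.2 3.2] err mm [ 0.06 -0.67  0.03] z 75.97 24.4
29 [0.1 1.4 3.3] err mm [ 0.06 -0.65  0.04] z 75.97 25.0
30 [-1.1  1.9  3.8] err mm [-0.03 -0.38 -0.03] z 75.97 25.5
31 [-1.3  1.7  3.8] err mm [ 0.01 -0.53 -0.04] z 75.98 26.0
32 [-2.3  1.2  3.5] err mm [ 0.2  -0.53  0.03] z 75.98 26.4
33 [-2.2  0.4  3.3] err mm [ 0.4  -0.42  0.09] z 75.98 26.9
34 [-1.9 -0.3  2.9] err mm [ 0.66 -0.21  0.19] z 75.96 27.4
35 [-1.6 -0.2  3.5] err mm [0.9  0.22 0.24] z 75.95 28.0
36 [-2.2 -0.1  3.2] err mm [0.52 0.2  0.11] z 75.94 28.6
37 [-1.5 -0.3  2.5] err mm [0.91 0.21 0.25] z 75.92 29.1
38 [-2.3 -0.5  3.7] err mm [0.63 0.1  0.15] z 75.9 29.7
39 [-1.7 -0.3  4. ] err mm [0.81 0.2  0.2 ] z 75.91 30.3
40 [-1.7 -0.   3.8] err mm [0.7  0.18 0.15] z 75.92 30.9
41 [-1.7  0.4  3.4] err mm [0.77 0.18 0.19] z 75.92 31.4
42 [-1.4 -0.4  3.2] err mm [0.67 0.16 0.18] z 75.91 32.0
43 [-1.9  0.2  3.2] err mm [0.72 0.17 0.18] z 75.9 32.6
```

```bash
python3 - <<'E'
from plant import *
from h import *
hold(.4); print((observe()["ft_force"]-np.load("bias.npy")).round(1))
p=observe()["position"]
servo_line([p[0],p[1],.20],rate=.06)
servo_line([.47,-.055,.25],rate=.15); hold(.3)
o=observe(); cv2.imwrite("pics/wrist3.png",get_image("wrist")); np.save("o3.npy",np.r_[o["position"],o["orientation"]]); print(o["clock"],o["ft_force"].round(1))
E
sed 's/o1.npy/o3.npy/;s/wrist1/wrist3/g' f1.py >f3.py; python3 f3.py
```

```text
[0.1 0.3 2.5]
36.7833 [-0.4  0.3  0.7]
(array([ 0.54562666, -0.04878192,  0.17093708]), np.int64(4396), np.float64(0.002294565778025674))
```

View pics/wrist3.png

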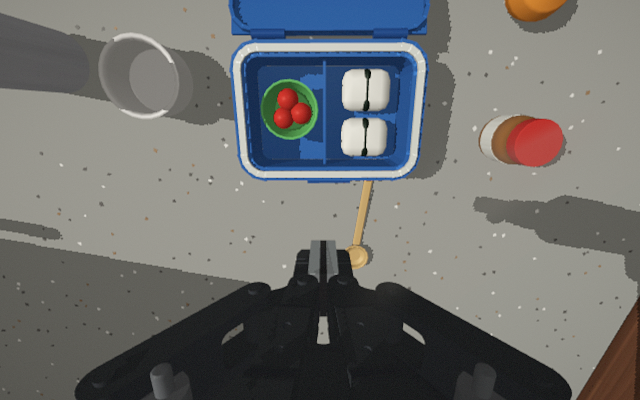

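The picture matches the one from before the stroke: seal at cols 235–424, with cup, spoon, jar, ramekin and lid all where they were. The fitted box pose moved by less than 0.2 mm. I'm handing the job in.

```bash
python3 -c "
from plant import *
print(job_done())"
```

```text
the job is handed in; nothing more can be done
None
```

I ran the closed fingertips along the whole seal in one stroke, from the left hinge end round the front to the right hinge end. I then lifted away and handed the job in at about 37 s of the 61 s allowed.

- **Finding the seal:** I fitted the seal's outline in all three cameras. The scene, side and wrist fits agreed to within about 5 mm in position and 0.002 rad in angle. I used (0.545, −0.0475) m at 0.170 rad, weighted towards the wrist camera.
- **Touch force:** The upward force stayed at 2.5–4.0 N at every point where I read it, against the 1–8 N light-touch range. I saw no loss of contact. Sideways force stayed below about 2.5 N, well under the 7 N that would slide the box. The arm kept within 1 mm of the planned line.
- **After lifting:** A second wrist-camera fit put the box within 0.2 mm and 0.001 rad of where it started. The lid is still open, and the cup, ramekin, jar, spoon and mandarin look unmoved. The bottle is only partly in that view. It was standing normally in the mid-stroke scene picture, and the arm did not go near it.

None of the checks failed. `job_done` gives no verdict, so I can't confirm how the run was scored.

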